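# Finish a scraper in stones and show it level

### The arm

A 6-joint arm with a two-finger parallel gripper is mounted at the origin on the work surface. World frame = base frame: x ahead of the robot, y to its left, z up, the work surface at z = 0. Lengths are in m, angles in rad, forces in N, time in s.
With the tool pointing down it reaches from about 0.225 to 0.875 m from the base axis. Payload 3.4 kg.
Tool frame: the origin (TCP) lies on the mounting face of the last link; the fingertips stand 173 mm ahead of it and the grasp point (between the pads) lies 155 mm ahead of it; z points along the fingers, y is the line along which they close (so a half turn about z gives the same grasp; the last joint's range is limited). The gripper opens to 85 mm and grips with 20 to 120 N. Pads are 22 mm wide; open, the fingers measure 114 mm over their backs; the gripper's body (76 mm by 85 mm) begins 54 mm behind the grasp point. The pads swing forward as they close: fully open they stand 13 mm farther back than shut.
Start: joints at [1.218, 0.276, 1.505, -0, 1.361, -0.121], TCP at [0.132, 0.56, 0.405] pointing down, gripper open.
Joint ranges: [-2.89, 2.89], [-0.75, 2.08], [0.22, 2.7], [-1.18, 4.32], [0.11, 2.71], [-2.7, 2.7]. Speed limits (rad/s): [2.57, 2.57, 3.14, 3.14, 3.14, 3.14].

### API

Orientations are given as a unit quaternion [w, x, y, z].
In Python, from rig import manip gives the robot as it stands.
- The arm moves only by the tool carry_out, never from a script. Its arguments are lists of equal length, an entry for each row: "linear": the shift along the world's x, y, z each as a share of 500 mm, from -1 to 1, a list of three; "angular": the turn, a rotation vector about the world's x, y, z each as a share of 0.08 rad, from -1 to 1, a list of three; "hand": the opening, from 0 (shut) to 1 (fully open). In form: {"linear": [[x, y, z], ...], "angular": [[rx, ry, rz], ...], "hand": [hand, ...]}. A call has 1 to 8 rows; each row shifts and turns the commanded pose from where the row before left it; what a row does not reach is not made up. A row lasts 1/12 s, in which the tool goes at most 41.7 mm and 7.16 degrees, less where a joint would pass 70% of its speed; a pose out of reach is approached as far as the arm can. A call with a number of a shift or a turn outside -1 to 1 is refused whole. A call with a gripper value outside its range is refused whole. The fingers move at their own pace and stop on an object; "force" is the grip in N (left out, the last holds). Time passes only in rows, so rows that do not move let the fingers close. It gives the time, the measured TCP pose, the force, the opening and the grip force at its end, in the units of the state.
- manip.get_state(): the state, without advancing time (a new reading comes with each control period).
- manip.get_image(name): name is "side" or "top" or "wrist"; returns the picture (420x560x3 uint8, red, green, blue); there is no depth.
- manip.camera_params(name): a dict with "fx", "fy", "cx", "cy" (pixels), "view" (4x4, takes a point from world to camera coordinates); the wrist camera has in their place "hand_eye" (4x4, takes a point from camera to tool coordinates, whose origin is the TCP and whose axes are the flange's). Camera axes: x right, y down, z forward; pixel columns grow to the right and rows downward; lengths in m; the calibration is good to about 2 mm. A picture is of the moment at which its call begins: read the wrist's pose just before it. camera_params takes no time and is no camera call.
- manip.sign_off(): hands the job in; it is judged then, once.
The state is a dict: "clock": time; "qpos": joint angles; "qd": joint speeds; "effort": joint torques, N m; "position": TCP position; "ee_rot": TCP orientation; "contact_force": force on the tool from outside, world axes, zero at the start; "moment": the same for the moment, N m; "width": finger opening in m; "gripper_force": force on a finger pad.
Only numpy, scipy, OpenCV 4.12 (cv2) and the standard library are available. Lean on these libraries where they do the work, as an engineer would, in place of code of your own. Each camera call takes 0.05 s, during which the arm holds its last target. There are 200 camera calls.

### The job

Draw the orange-handled scraper out of the slanted rack and stir its steel end right round through the finishing stones in the steel bowl, so that stones on every side of the bowl are shifted, keeping the gripper itself off the stones and every stone in the bowl. Then lift the scraper out, turn it level for inspection and keep it held there in the gripper, all of it at least 20 cm above the bench, until the end: the program finishes while still holding it, still and touching nothing else. Leave the blue-handled scraper, the jar and the steel block where they are.

Things in the scene. Friction and masses are not known exactly. Their poses are not given: they have to be found in the camera images.
- rack: Fixed wooden rack, left or right, yaw +-20 deg. Origin: underside centre of its dark base plate (150 x 210 x 10 mm in x, y, z). The pale block on it (180 mm wide, up to 110 mm high) has two 14 mm square through-holes at y = -50 and +50 mm, leaning 40 deg from vertical: up the hole leads towards the rack's -x (roughly to the robot). Mouths at x = -10, z = 95 mm.
- scraper: The tool, loose, 0.10-0.19 kg, 195 mm long: steel shaft 10 x 10 x 95 mm, then orange handle 100 mm long, 22 mm in x, 20 mm in y (flat sides +-y). Origin: centre of the steel end; z runs to the handle end. Starts in either rack hole, leaning 40-43 deg, handle up and to rack -x, its y along rack y, 85 mm of shaft in the hole, shoulder on the block; slides out along its z (100 mm clears).
- scraper_tip (a point): Centre of the scraper's steel end (the body's origin). The last 12 mm of the shaft are thinned to 5 mm in y. The tool's balance point is about 110 mm from here.
- scraper_grip (a point): Point on the scraper's axis 142 mm from the steel end, in the middle of the handle (47 mm from the shoulder): a good place to grip, fingers closing along the tool's y. With the tool in the rack it is about 130 mm above the bench.
- other: Bystander: the same kind of scraper, same size, with a blue handle, in the other rack hole. Leave it (not to be moved 20 mm).
- bowl: Fixed open round steel bowl on a black rubber ring; origin at the centre of its underside on the bench. Height 55 mm, outer radius 70 mm at the foot and 78 mm at the rim, wall 4 mm, inner floor 6 mm above the bench. Holds 10 finishing stones.
- jar: Bystander: closed amber jar, radius 32 mm, 85 mm high, loose, origin at its underside.
- bench_block: Bystander: square steel block 65 x 65 x 24 mm, 0.75 kg, loose, origin at its underside.
- stone0: Finishing stone: short ceramic cylinder, white, 22 mm across, 16 mm high, 18 g, loose on the bowl's floor; origin at its underside; at the start one of eight in a ring 43 mm from the bowl's centre (pair 0 of four neighbouring pairs, one pair to each quarter of the bowl).
- stone1: Finishing stone: short ceramic cylinder, terracotta, 22 mm across, 16 mm high, 18 g, loose on the bowl's floor; origin at its underside; at the start one of eight in a ring 43 mm from the bowl's centre (pair 0 of four neighbouring pairs, one pair to each quarter of the bowl).
- stone2: Finishing stone: short ceramic cylinder, white, 22 mm across, 16 mm high, 18 g, loose on the bowl's floor; origin at its underside; at the start one of eight in a ring 43 mm from the bowl's centre (pair 1 of four neighbouring pairs, one pair to each quarter of the bowl).
- stone3: Finishing stone: short ceramic cylinder, terracotta, 22 mm across, 16 mm high, 18 g, loose on the bowl's floor; origin at its underside; at the start one of eight in a ring 43 mm from the bowl's centre (pair 1 of four neighbouring pairs, one pair to each quarter of the bowl).
- stone4: Finishing stone: short ceramic cylinder, white, 22 mm across, 16 mm high, 18 g, loose on the bowl's floor; origin at its underside; at the start one of eight in a ring 43 mm from the bowl's centre (pair 2 of four neighbouring pairs, one pair to each quarter of the bowl).
- stone5: Finishing stone: short ceramic cylinder, terracotta, 22 mm across, 16 mm high, 18 g, loose on the bowl's floor; origin at its underside; at the start one of eight in a ring 43 mm from the bowl's centre (pair 2 of four neighbouring pairs, one pair to each quarter of the bowl).
- stone6: Finishing stone: short ceramic cylinder, white, 22 mm across, 16 mm high, 18 g, loose on the bowl's floor; origin at its underside; at the start one of eight in a ring 43 mm from the bowl's centre (pair 3 of four neighbouring pairs, one pair to each quarter of the bowl).
- stone7: Finishing stone: short ceramic cylinder, terracotta, 22 mm across, 16 mm high, 18 g, loose on the bowl's floor; origin at its underside; at the start one of eight in a ring 43 mm from the bowl's centre (pair 3 of four neighbouring pairs, one pair to each quarter of the bowl).
- stone8: Finishing stone: short ceramic cylinder, white, 22 mm across, 16 mm high, 18 g, loose on the bowl's floor; origin at its underside; at the start one of two near the bowl's centre.
- stone9: Finishing stone: short ceramic cylinder, terracotta, 22 mm across, 16 mm high, 18 g, loose on the bowl's floor; origin at its underside; at the start one of two near the bowl's centre.
There are look-alikes about, which are no part of the job. What is shaped like the stone2 but black or green is not meant.

How it is judged:
By the outcome, as a careful person would: the job done as asked, in the order asked, and still so for the second after the job is handed in, while the arm keeps its last pose, push and grip.
It also fails if it takes over 72 s, if anything falls off the work surface, if the arm or the gripper's body presses on something with over 40 N, if the wrist force passes 120 N, or if a joint passes its speed limit or range.

## Working session

There is one attempt and no reset: what is moved stays moved. The work goes in short steps, Python scripts to look and compute and a tool call to move; the robot and the scene stay as the last step left them, time stands still between calls to the robot, and variables do not carry over. Pictures are saved under pics/ and viewed, at most 10 in all, crops included, and the job is handed in when it is done.

Besides the shell and the picture viewer there is one more tool, called after "Call:" by a JSON object that holds its "api" and its "payload", one argument or row to a line. carry_out: Moves the arm, as the interface text tells. Its arguments: {"type":"object","properties":{"linear":{"type":"array"},"angular":{"type":"array"},"hand":{"type":"array"},"force":{"type":"number"}},"required":["linear","angular","hand"]}

```bash
mkdir -p pics; ls; python3 - <<'E'
from rig import manip
import cv2, json, numpy as np
s=manip.get_state(); print({k:np.round(v,3).tolist() for k,v in s.items()})
for n in ("side","top"):
    im=manip.get_image(n); cv2.imwrite(f"pics/{n}0.png",im[:,:,::-1]); 
for n in ("side","top","wrist"): print(n,{k:np.round(v,4).tolist() for k,v in manip.camera_params(n).items()})
a=[cv2.imread(f"pics/{n}0.png") for n in("side","top")]
E
```

```text
pics
{'clock': 0.0, 'qpos': [1.218, 0.277, 1.506, 0.0, 1.361, -0.121], 'qd': [-0.001, 0.001, -0.0, -0.0, -0.002, -0.001], 'effort': [0.001, -41.678, -24.58, -0.0, 0.011, -0.0], 'position': [0.132, 0.559, 0.404], 'ee_rot': [-0.0, 0.116, 0.993, -0.001], 'contact_force': [0.273, -0.43, 0.861], 'moment': [0.019, -0.004, 0.016], 'gripper_force': 0.0, 'width': 0.085}
side {'fx': 520.7045, 'fy': 520.7045, 'cx': 283.7875, 'cy': 210.2305, 'view': [[0.9954, -0.0946, 0.0125, -0.5665], [-0.0604, -0.7257, -0.6853, 0.103], [0.0739, 0.6815, -0.7281, 0.9825], [0.0, 0.0, 0.0, 1.0]]}
top {'fx': 545.2522, 'fy': 545.2522, 'cx': 279.6823, 'cy': 221.5796, 'view': [[0.0257, -0.9996, -0.0136, 0.0007], [-0.9811, -0.0226, -0.1923, 0.5422], [0.1919, 0.0183, -0.9812, 1.1063], [0.0, 0.0, 0.0, 1.0]]}
wrist {'fx': 339.7819, 'fy': 339.7819, 'cx': 275.7752, 'cy': 211.9077, 'hand_eye': [[0.0015, -0.9587, -0.2845, 0.0719], [1.0, 0.0014, 0.0004, 0.0004], [0.0001, -0.2845, 0.9587, 0.0324], [0.0, 0.0, 0.0, 1.0]]}
```

View pics/side0.png

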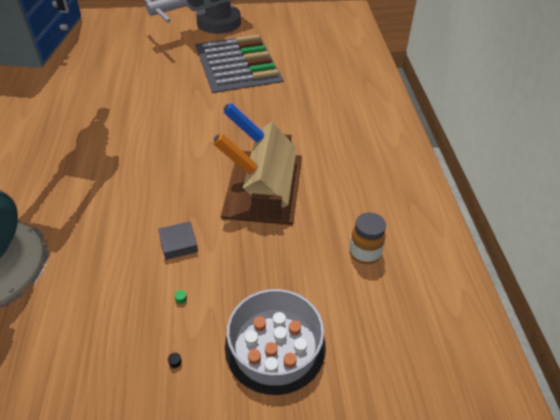

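View pics/top0.png

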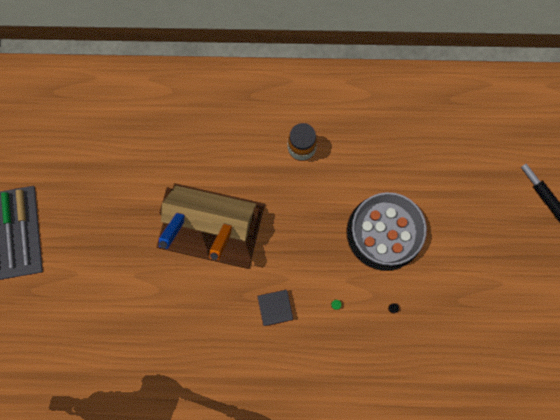

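The orange scraper sits in the rack at side (237,153) and top (220,240), with the blue one beside it at side (243,122) and top (172,229). The bowl is at side (275,337) and top (388,231). The tray tools at top (5–25,210) and the green and black pucks are look-alikes. Next I'll measure and make one confirming crop.

```bash
cat > h.py <<'E'
from rig import manip
import cv2, numpy as np
from scipy.spatial.transform import Rotation as R
def cam(n):
    p=manip.camera_params(n); V=np.array(p['view']) if 'view' in p else None
    return np.array([[p['fx'],0,p['cx']],[0,p['fy'],p['cy']],[0,0,1]]),V,p
def ray(n,uv):
    K,V,_=cam(n); d=V[:3,:3].T@np.linalg.inv(K)@np.r_[uv,1]; return -V[:3,:3].T@V[:3,3],d/np.linalg.norm(d)
def onz(n,uv,z):
    o,d=ray(n,uv); return o+d*(z-o[2])/d[2]
def proj(n,P):
    K,V,_=cam(n); c=V[:3,:3]@np.asarray(P)+V[:3,3]; q=K@c; return q[:2]/q[2]
def mask(im,lo,hi):  # im rgb
    return cv2.inRange(cv2.cvtColor(im,cv2.COLOR_RGB2HSV),np.array(lo),np.array(hi))
def cnts(m,a=8):
    return sorted([c for c in cv2.findContours(m,cv2.RETR_EXTERNAL,cv2.CHAIN_APPROX_NONE)[0] if cv2.contourArea(c)>a],key=cv2.contourArea,reverse=True)
def tri(uv1,uv2,n1='side',n2='top'):
    o,d=ray(n1,uv1);p,e=ray(n2,uv2); t=np.linalg.lstsq(np.c_[d,-e],p-o,rcond=None)[0]
    a,b=o+t[0]*d,p+t[1]*e; return (a+b)/2,np.linalg.norm(a-b)
E
python3 - <<'E'
from h import *
I={n:cv2.imread(f'pics/{n}0.png')[:,:,::-1].copy() for n in('side','top')}
roi={'side':(205,120,70,60),'top':(200,215,45,60)}
pl={}
for name,lo,hi,roi in(('orange',(5,190,120),(18,255,255),{'side':(205,125,60,55),'top':(205,218,35,48)}),('blue',(105,150,60),(130,255,255),{'side':(215,95,60,60),'top':(150,205,45,50)})):
  N=[];E={}
  for n in I:
    m=mask(I[n],lo,hi); x,y,w,h=roi[n]; k=np.zeros_like(m);k[y:y+h,x:x+w]=m[y:y+h,x:x+w]
    c=cnts(k)[0]; pts=np.argwhere(cv2.drawContours(np.zeros_like(k),[c],-1,1,-1))[:,::-1].astype(float)
    mu=pts.mean(0);d=np.linalg.svd(pts-mu,full_matrices=False)[2][0]; s=(pts-mu)@d
    ea,eb=mu+d*s.min(),mu+d*s.max(); print(name,n,len(pts),ea.round(1),eb.round(1))
    E[n]=(ea,eb); o,r1=ray(n,ea);_,r2=ray(n,eb); nn=np.cross(r1,r2);N.append((nn/np.linalg.norm(nn),o))
  dr=np.cross(N[0][0],N[1][0]);dr/=np.linalg.norm(dr);dr*=np.sign(dr[2])
  A=np.array([N[0][0],N[1][0],[0,0,1]]);b=[N[0][0]@N[0][1],N[1][0]@N[1][1],.13]
  P=np.linalg.solve(A,b);print(name,'pt z=.13',P.round(4),'dir',dr.round(3),'tilt',np.degrees(np.arccos(dr[2])),'az',np.degrees(np.arctan2(dr[1],dr[0])))
# stones
for nm,rg in(('terra',((4,140,90),(16,255,255))),('white',((0,0,165),(180,50,255)))):
  for n in I:
    m=mask(I[n],*rg);k=np.zeros_like(m)
    x,y,w,h=(230,300,92,75) if n=='side' else (357,203,62,58); k[y:y+h,x:x+w]=m[y:y+h,x:x+w]
    out=[]
    for c in cnts(k,15):
      (u,v)=c[:,0].mean(0); out.append((onz(n,(u,v),.02)[:2]*1000).round().tolist()+[cv2.contourArea(c)])
    print(nm,n,out)
a=cv2.resize(I['side'][80:230,190:320],None,fx=3,fy=3,interpolation=2);b=cv2.resize(I['top'][170:275,145:275],None,fx=3,fy=3,interpolation=2)
c=np.zeros((450,780,3),np.uint8);c[:,:390]=a;c[:315,390:]=b
cv2.imwrite('pics/crop1.png',c[:,:,::-1])
E
```

```text
orange side 594 [217.3 138.1] [253.5 169.7]
orange top 243 [226.8 224.5] [212.7 254.3]
orange pt z=.13 [0.4839 0.1316 0.13  ] dir [-0.659  0.129  0.741] tilt 42.21209424992929 az 168.9461352062754
blue side 468 [227.  107.1] [260.3 137.8]
blue top 351 [181.2 213.9] [162.  244.5]
blue pt z=.13 [0.5065 0.2263 0.13  ] dir [-0.66   0.126  0.741] tilt 42.21215430125133 az 169.22715466092063
terra side [[554.0, -255.0, 88.5], [498.0, -244.0, 88.0], [569.0, -197.0, 80.5], [525.0, -233.0, 77.0], [510.0, -183.0, 77.0], [614.0, -153.0, 45.5], [466.0, -140.0, 42.5]]
terra top [[553.0, -251.0, 57.5], [509.0, -180.0, 53.0], [525.0, -230.0, 52.5], [568.0, -193.0, 51.0], [497.0, -240.0, 50.0]]
white side [[540.0, -224.0, 3188.0], [608.0, -175.0, 31.0], [470.0, -152.0, 26.0]]
white top [[575.0, -227.0, 53.5], [495.0, -207.0, 53.0], [544.0, -175.0, 53.0], [525.0, -258.0, 52.5], [543.0, -204.0, 51.5]]
```

View pics/crop1.png

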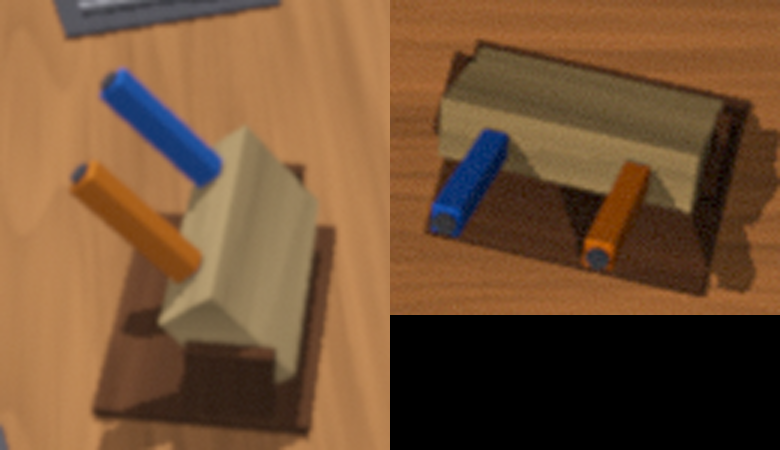

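The crop confirms it: the orange handle is in the rack's −y hole and the blue one is in the +y hole. Next I'll cross-check the rack yaw, handle end and bowl centre, and compute the grasp.

```bash
cat >> h.py <<'E'
def rot(yaw,tilt):
    """gripper: y along rack y at yaw, z down tilted forward (to +x of yaw) by tilt"""
    c,s=np.cos(yaw),np.sin(yaw); y=np.array([-s,c,0]); z=np.array([c*np.sin(tilt),s*np.sin(tilt),-np.cos(tilt)])
    return R.from_matrix(np.c_[np.cross(y,z),y,z])
def cur():
    s=manip.get_state(); q=s['ee_rot']; return s,np.array(s['position']),R.from_quat([q[1],q[2],q[3],q[0]])
def delta(p0,r0,p1,r1,tag=''):
    d=np.array(p1)-p0; v=(r1*r0.inv()).as_rotvec()
    print(tag,'target',np.round(p1,4),'lin shares',(d/.5).round(4),'ang shares',(v/.08).round(3),'min rows',max(np.linalg.norm(d)/.0417,np.abs(v).max()/.08).round(1))
E
python3 - <<'E'
from h import *
I={n:cv2.imread(f'pics/{n}0.png')[:,:,::-1].copy() for n in('side','top')}
c=[onz('top',u,.01) for u in((158.3,247.7),(250,267.7),(264.3,204.3))]
e=c[0]-c[1];yaw=np.arctan2(-e[0],e[1]);print('plate',np.linalg.norm(e),np.linalg.norm(c[2]-c[1]),'yaw',np.degrees(yaw)); ctr=(c[0]+c[2])/2
rx=np.array([np.cos(yaw),np.sin(yaw),0]);ry=np.array([-rx[1],rx[0],0])
print('rack ctr',ctr.round(4)); m=ctr*[1,1,0]-.01*rx-.05*ry+[0,0,.095]
a=np.array([-np.sin(np.radians(41.5))*rx[0],-np.sin(np.radians(41.5))*rx[1],np.cos(np.radians(41.5))])
print('grip by rack',(m+.047*a).round(4)); 
E,r=tri((217.3,138.1),(212.7,254.3));print('end',E.round(4),r,'grip by end',(E-.053*a).round(4))
S,r=tri((253.5,169.7),(226.8,224.5));print('shoulder',S.round(4),r,np.linalg.norm(E-S))
# bowl rim: dark/grey ring contour in top
g=mask(I['top'],(0,0,60),(180,70,255));k=np.zeros_like(g);k[185:275,340:435]=g[185:275,340:435]
q=cv2.convexHull(cnts(k)[0]);el=cv2.fitEllipse(q);print('rim',el,onz('top',el[0],.055).round(4))
s,p,r0=cur()
print(R.from_matrix(r0.as_matrix()).as_matrix().round(3).tolist())
E
```

```text
plate 0.2063712821588991 0.14424534469663633 yaw -10.902999984863152
rack ctr [0.5373 0.1646 0.01  ]
grip by rack [0.4874 0.1232 0.1302]
end [0.4535 0.1371 0.1652] 0.000706794170266911 grip by end [0.488  0.1305 0.1255]
shoulder [0.5219 0.1206 0.0954] 0.006233388157071859 0.09914489461790248
rim ((388.64105224609375, 228.4525909423828), (72.27106475830078, 75.45394134521484), 115.71067810058594) [ 0.5321 -0.2163  0.055 ]
[[-0.973, 0.23, -0.001], [0.23, 0.973, -0.002], [0.0, -0.002, -1.0]]
```

```bash
python3 - <<'E'
from h import *
s,p,r0=cur(); y=np.radians(-11.5); r1=rot(y,np.radians(15)); gz=r1.as_matrix()[:,2]
G=np.array([.483,.130,.132]); print(gz)
delta(p,r0,G-gz*.275,r1,'pre'); delta(G-gz*.275,r1,G-gz*.155,r1,'in')
E
```

```text
[ 0.25362318 -0.05160022 -0.96592583]
pre target [0.4133 0.1442 0.3976] lin shares [ 0.5625 -0.8305 -0.0126] ang shares [-0.683 -3.203  0.389] min rows 12.0
in target [0.4437 0.138  0.2817] lin shares [ 0.0609 -0.0124 -0.2318] ang shares [0. 0. 0.] min rows 2.9
```

Call:
{"api": "carry_out", "payload": {
  "linear": [
    [0.035,-0.052,0],
    [0.035,-0.052,0],
    [0.035,-0.052,0],
    [0.035,-0.052,0],
    [0.035,-0.052,0],
    [0.035,-0.052,0],
    [0.035,-0.052,0],
    [0.035,-0.052,0]
  ],
  "angular": [
    [-0.043,-0.2,0.024],
    [-0.043,-0.2,0.024],
    [-0.043,-0.2,0.024],
    [-0.043,-0.2,0.024],
    [-0.043,-0.2,0.024],
    [-0.043,-0.2,0.024],
    [-0.043,-0.2,0.024],
    [-0.043,-0.2,0.024]
  ],
  "hand": [1,1,1,1,1,1,1,1]
}}

```text
clock: 0.77
position: [0.2725, 0.3502, 0.4044]
ee_rot: [0.065, 0.107, 0.992, -0.007]
contact_force: [-0.1, 0.0, -0.0]
width: 0.0857
gripper_force: 0.0
```

Call:
{"api": "carry_out", "payload": {
  "linear": [
    [0.035,-0.052,0],
    [0.035,-0.052,0],
    [0.035,-0.052,0],
    [0.035,-0.052,0],
    [0.035,-0.052,0],
    [0.035,-0.052,0],
    [0.035,-0.052,-0.005],
    [0.035,-0.052,-0.007]
  ],
  "angular": [
    [-0.043,-0.2,0.024],
    [-0.043,-0.2,0.024],
    [-0.043,-0.2,0.024],
    [-0.043,-0.2,0.024],
    [-0.043,-0.2,0.024],
    [-0.043,-0.2,0.024],
    [-0.043,-0.2,0.024],
    [-0.043,-0.2,0.024]
  ],
  "hand": [1,1,1,1,1,1,1,1]
}}

```text
clock: 1.43
position: [0.4125, 0.1422, 0.3987]
ee_rot: [0.131, 0.099, 0.986, -0.012]
contact_force: [0.4, 0.5, 0.1]
width: 0.085
gripper_force: 0.0
```

Call:
{"api": "carry_out", "payload": {
  "linear": [
    [0,0,0],
    [0,0,0]
  ],
  "angular": [
    [0,0,0],
    [0,0,0]
  ],
  "hand": [1,1]
}}

```text
clock: 1.6
position: [0.4124, 0.1424, 0.3981]
ee_rot: [0.129, 0.101, 0.986, -0.013]
contact_force: [0.1, 0.4, 0.2]
width: 0.0856
gripper_force: 0.0
```

```bash
cat > w.py <<'E'
from h import *
s,p,r=cur(); im=manip.get_image('wrist'); cv2.imwrite('pics/w1.png',im[:,:,::-1])
print(p.round(4), r.as_matrix()[:,2].round(4), s['qpos'])
K,_,prm=cam('wrist'); H=np.array(prm['hand_eye']); T=np.eye(4);T[:3,:3]=r.as_matrix();T[:3,3]=p; C=T@H
def wray(uv): d=C[:3,:3]@np.linalg.inv(K)@np.r_[uv,1]; return C[:3,3],d
m=mask(im,(5,190,90),(18,255,255)); 
for c in cnts(m,150)[:3]:
    pts=np.argwhere(cv2.drawContours(np.zeros_like(m),[c],-1,1,-1))[:,::-1].astype(float)
    mu=pts.mean(0);d=np.linalg.svd(pts-mu,full_matrices=False)[2][0];t=(pts-mu)@d
    print(len(pts),mu.round(1),d.round(3),(mu+d*t.min()).round(1),(mu+d*t.max()).round(1),'rect',cv2.minAreaRect(c))
V=np.linalg.inv(C)
for P in((.4535,.1371,.1652),(.5219,.1206,.0954),(.4874,.1232,.1302),(.4839,.1316,.13)):
    q=K@(V[:3,:3]@np.array(P)+V[:3,3]);print(P,(q[:2]/q[2]).round(1))
E
python3 w.py
```

```text
[0.4124 0.1424 0.3981] [ 0.2521 -0.0514 -0.9663] [ 0.21902619  0.00776116  1.86698961 -0.12253453  1.03173106 -1.09655256]
(0.4535, 0.1371, 0.1652) [279.7 199.5]
(0.5219, 0.1206, 0.0954) [275.8 229.6]
(0.4874, 0.1232, 0.1302) [270.  218.2]
(0.4839, 0.1316, 0.13) [280.  212.3]
```

View pics/w1.png

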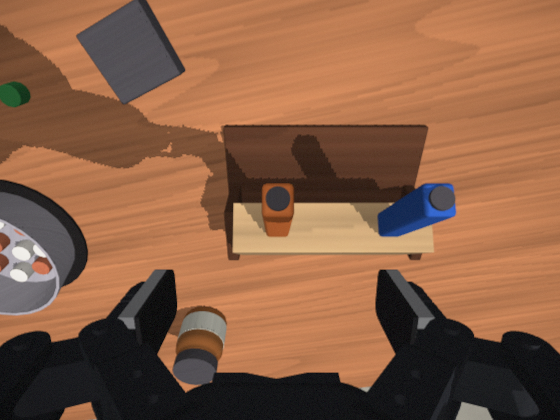

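The wrist picture shows the orange handle end at (278,199) and its shoulder near (277,236), within a couple of pixels of my prediction. The fingers straddle column 276 and the blue handle at (435,205) is well clear, so I'll move in and grip.

Call:
{"api": "carry_out", "payload": {
  "linear": [
    [0.0078,-0.001,-0.03],
    [0.0078,-0.001,-0.03],
    [0.0078,-0.001,-0.03],
    [0.0078,-0.001,-0.03],
    [0.0078,-0.001,-0.03],
    [0.0078,-0.001,-0.03],
    [0.0078,-0.001,-0.03],
    [0.008,-0.002,-0.023]
  ],
  "angular": [
    [0,0,0],
    [0,0,0],
    [0,0,0],
    [0,0,0],
    [0,0,0],
    [0,0,0],
    [0,0,0],
    [0,0,0]
  ],
  "hand": [1,1,1,1,1,1,1,1]
}}

```text
clock: 2.32
position: [0.4425, 0.1405, 0.2811]
ee_rot: [0.129, 0.098, 0.987, -0.012]
contact_force: [-0.4, 0.4, -0.0]
width: 0.0856
gripper_force: 0.0
```

Call:
{"api": "carry_out", "payload": {
  "linear": [
    [0,0,0],
    [0,0,0],
    [0,0,0],
    [0,0,0],
    [0,0,0],
    [0,0,0],
    [0,0,0],
    [0,0,0]
  ],
  "angular": [
    [0,0,0],
    [0,0,0],
    [0,0,0],
    [0,0,0],
    [0,0,0],
    [0,0,0],
    [0,0,0],
    [0,0,0]
  ],
  "hand": [0.6,0.5,0.4,0.3,0.2,0.1,0,0],
  "force": 80
}}

```text
clock: 2.98
position: [0.4433, 0.139, 0.283]
ee_rot: [0.13, 0.1, 0.986, -0.012]
contact_force: [-4.1, -0.9, 5.9]
width: 0.0194
gripper_force: 75.1
```

Call:
{"api": "carry_out", "payload": {
  "linear": [
    [0,0,0],
    [0,0,0],
    [0,0,0],
    [0,0,0]
  ],
  "angular": [
    [0,0,0],
    [0,0,0],
    [0,0,0],
    [0,0,0]
  ],
  "hand": [0,0,0,0]
}}

```text
clock: 3.32
position: [0.4433, 0.139, 0.283]
ee_rot: [0.13, 0.1, 0.986, -0.012]
contact_force: [-3.8, -1.4, 6.2]
width: 0.019
gripper_force: 75.1
```

Call:
{"api": "carry_out", "payload": {
  "linear": [
    [-0.0045,0.0009,0.0052],
    [-0.009,0.0018,0.0103],
    [-0.009,0.0018,0.0103],
    [-0.009,0.0018,0.0103]
  ],
  "angular": [
    [0,0,0],
    [0,0,0],
    [0,0,0],
    [0,0,0]
  ],
  "hand": [0,0,0,0],
  "force": 100
}}

```text
clock: 3.65
position: [0.4274, 0.1423, 0.3008]
ee_rot: [0.13, 0.099, 0.986, -0.012]
contact_force: [2.0, -1.7, -1.0]
width: 0.0191
gripper_force: 93.5
```

Call:
{"api": "carry_out", "payload": {
  "linear": [
    [-0.009,0.0018,0.0103],
    [-0.009,0.0018,0.0103],
    [-0.009,0.0018,0.0103],
    [-0.009,0.0018,0.0103],
    [-0.009,0.0018,0.0103],
    [-0.009,0.0018,0.0103],
    [-0.009,0.0018,0.0103],
    [-0.009,0.0018,0.0103]
  ],
  "angular": [
    [0,0,0],
    [0,0,0],
    [0,0,0],
    [0,0,0],
    [0,0,0],
    [0,0,0],
    [0,0,0],
    [0,0,0]
  ],
  "hand": [0,0,0,0,0,0,0,0]
}}

```text
clock: 4.32
position: [0.3909, 0.1496, 0.3418]
ee_rot: [0.13, 0.099, 0.987, -0.012]
contact_force: [-0.7, 0.7, -0.8]
width: 0.0192
gripper_force: 93.5
```

Call:
{"api": "carry_out", "payload": {
  "linear": [
    [-0.009,0.0018,0.0103],
    [-0.009,0.0018,0.0103],
    [-0.009,0.0018,0.0103],
    [-0.009,0.0018,0.0103],
    [-0.009,0.0018,0.0103],
    [-0.006,0,0.02],
    [-0.006,0,0.02],
    [0,0,0]
  ],
  "angular": [
    [0,0,0],
    [0,0,0],
    [0,0,0],
    [0,0,0],
    [0,0,0],
    [0,0,0],
    [0,0,0],
    [0,0,0]
  ],
  "hand": [0,0,0,0,0,0,0,0]
}}

```text
clock: 4.98
position: [0.3631, 0.1542, 0.3892]
ee_rot: [0.132, 0.099, 0.986, -0.012]
contact_force: [0.7, 0.3, -1.1]
width: 0.0187
gripper_force: 93.6
```

```bash
cat > m.py <<'E'
# measure tool line in gripper frame from side+top (orange handle + steel shaft)
from h import *
import sys
s,p,r=cur(); tag=sys.argv[1]
I={n:manip.get_image(n) for n in('side','top')}
for n in I: cv2.imwrite(f'pics/{n}_{tag}.png',I[n][:,:,::-1])
print(p.round(4),r.as_matrix()[:,2].round(3),s['contact_force'],s['width'])
g=p+.155*r.as_matrix()[:,2]; print('grasp',g.round(4))
th=np.radians(27); tip=r.apply([-np.sin(th)*0,0,0])
M=r.as_matrix(); d=np.cos(th)*M[:,2]-np.sin(th)*-1*np.cross(M[:,1],M[:,2])*-1
print('tipdir pred',d.round(3),'tip',(g+.145*d).round(4))
for n in I: print(n,'grasp px',proj(n,g).round(1),'tip px',proj(n,g+.145*d).round(1))
a=[I[n] for n in I]
def crop(n,z=3,w=130,h=150):
    u,v=proj(n,g+.07*d); x=int(np.clip(u-w/2,0,560-w));y=int(np.clip(v-h/2,0,420-h)); print(n,'crop origin',x,y); return cv2.resize(I[n][y:y+h,x:x+w],None,fx=z,fy=z,interpolation=2)
cv2.imwrite(f'pics/m_{tag}.png',np.hstack([crop('side'),crop('top')])[:,:,::-1])
E
python3 m.py a
```

```text
[0.3631 0.1542 0.3892] [ 0.257 -0.049 -0.965] [ 0.73990089  0.25207691 -1.0534333 ] 0.018710143464374166
grasp [0.403  0.1466 0.2396]
tipdir pred [ 0.659 -0.131 -0.741] tip [0.4985 0.1275 0.1322]
side grasp px [185.9 103.7] tip px [242.2 153.4]
top grasp px [200.2 277.4] tip px [221.  234.2]
side crop origin 149 53
top crop origin 145 180
```

View pics/m_a.png

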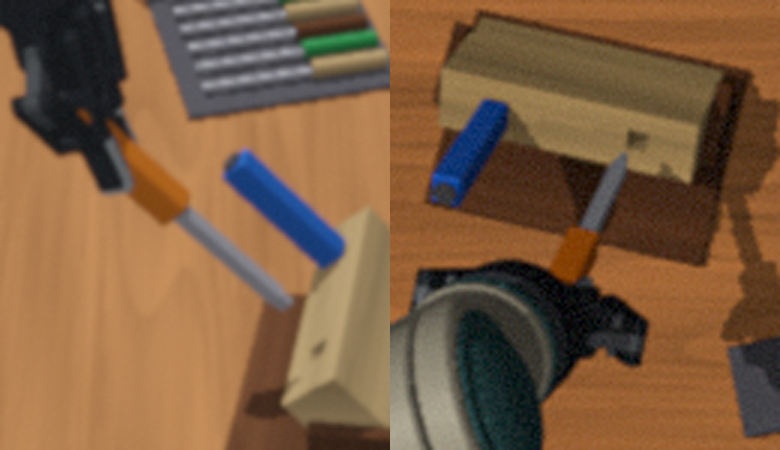

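The scraper is out, with its tip at side (245.7,153.7) and top (223.3,231.7). The blue scraper hasn't moved.

```bash
cat > plan.py <<'E'
from h import *
s,p,r=cur(); tip,e=tri((245.7,153.7),(223.3,231.7)); tg=r.inv().apply(tip-p); print('tip',tip.round(4),e,'tg',tg.round(4),'dist from grasp',np.linalg.norm(tg-[0,0,.155]))
np.save('tg.npy',tg)
y=np.radians(-11.5); d=tg-[0,0,.155]; al=np.arctan2(abs(d[0]),d[2]);print('angle',np.degrees(al), 'x sign',d[0])
r1=rot(y,np.radians(15)-np.radians(27)); dd=r1.apply(d/np.linalg.norm(d)); print('stir tip dir',dd.round(3))
W1=np.array([.548,-.229,.10]); a=W1-r1.apply(tg); delta(p,r,a,r1,'to above')
E
python3 plan.py
```

```text
tip [0.5042 0.1231 0.1345] 0.002081708553659654 tg [-0.0739 -0.0027  0.2819] dist from grasp 0.14686024086231247
angle 30.20258008796217 x sign -0.07386685227996558
stir tip dir [ 0.302 -0.08  -0.95 ]
to above target [ 0.5352 -0.2236  0.3911] lin shares [ 0.3443 -0.7554  0.0072] ang shares [1.155e+00 5.787e+00 4.000e-03] min rows 10.0
```

Call:
{"api": "carry_out", "payload": {
  "linear": [
    [0.005,-0.04,0.02],
    [0.015,-0.047,0.02],
    [0.0215,-0.047,0.01],
    [0.0215,-0.047,0],
    [0.0215,-0.047,0],
    [0.0215,-0.047,0],
    [0.0215,-0.047,0],
    [0.0215,-0.047,0]
  ],
  "angular": [
    [0.07,0.36,0],
    [0.07,0.36,0],
    [0.07,0.36,0],
    [0.07,0.36,0],
    [0.07,0.36,0],
    [0.07,0.36,0],
    [0.07,0.36,0],
    [0.07,0.36,0]
  ],
  "hand": [0,0,0,0,0,0,0,0]
}}

```text
clock: 5.75
position: [0.438, -0.032, 0.4114]
ee_rot: [0.012, 0.101, 0.995, -0.002]
contact_force: [0.2, -0.1, -1.1]
width: 0.0185
gripper_force: 93.8
```

Call:
{"api": "carry_out", "payload": {
  "linear": [
    [0.0215,-0.047,0],
    [0.0215,-0.047,0],
    [0.0215,-0.047,0],
    [0.0215,-0.047,0],
    [0.0215,-0.047,0],
    [0.025,-0.05,-0.01],
    [0.03,-0.05,-0.01],
    [0.03,-0.045,-0.02]
  ],
  "angular": [
    [0.07,0.36,0],
    [0.07,0.36,0],
    [0.07,0.36,0],
    [0.07,0.36,0],
    [0.07,0.36,0],
    [0.07,0.36,0],
    [0.07,0.36,0],
    [0.07,0.36,0]
  ],
  "hand": [0,0,0,0,0,0,0,0]
}}

```text
clock: 6.42
position: [0.5347, -0.2225, 0.3918]
ee_rot: [-0.103, 0.1, 0.99, 0.009]
contact_force: [0.6, 0.0, -0.3]
width: 0.0189
gripper_force: 93.8
```

Call:
{"api": "carry_out", "payload": {
  "linear": [
    [0,0,0],
    [0,0,0]
  ],
  "angular": [
    [0,0,0],
    [0,0,0]
  ],
  "hand": [0,0]
}}

```text
clock: 6.58
position: [0.5346, -0.2218, 0.3897]
ee_rot: [-0.105, 0.1, 0.989, 0.01]
contact_force: [-0.3, 0.4, -1.3]
width: 0.0187
gripper_force: 93.9
```

```bash
cat > st.py <<'E'
from h import *
import sys
s,p,r=cur(); tg=np.load('tg.npy'); t=p+r.apply(tg); print(s['clock'],'tcp',p.round(4),'tip',t.round(4),'gz',r.as_matrix()[:,2].round(3),'dir',(r.apply(tg-[0,0,.155])/.147).round(3),'F',np.round(s['contact_force'],1),'w',s['width'])
I={n:manip.get_image(n) for n in('side','top')}
for n in I: print(n,'pred tip px',proj(n,t).round(1))
c=[]
for n,(x,y,w,h) in {'side':(200,240,130,150),'top':(320,165,130,150)}.items(): c.append(cv2.resize(I[n][y:y+h,x:x+w],None,fx=3,fy=3,interpolation=2))
cv2.imwrite(f'pics/s_{sys.argv[1]}.png',np.hstack(c)[:,:,::-1])
E
python3 st.py a
```

```text
6.5833 tcp [ 0.5346 -0.2218  0.3897] tip [ 0.5469 -0.2276  0.0986] gz [-0.206  0.041 -0.978] dir [ 0.3   -0.082 -0.949] F [-0.3  0.4 -1.3] w 0.01867316929654869
side pred tip px [284.2 319.9]
top pred tip px [398.  217.6]
```

View pics/s_a.png

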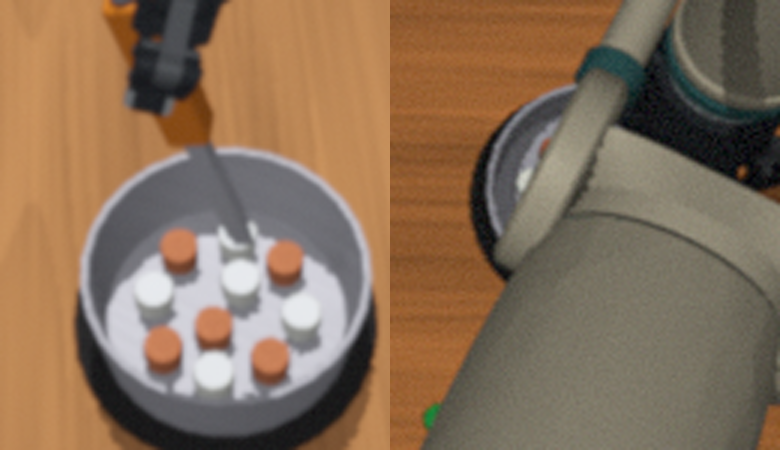

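The side picture puts the tip at (283,320) against a predicted (284,320). All ten stones are in place and the entry spot is free, so I'll descend.

Call:
{"api": "carry_out", "payload": {
  "linear": [
    [0,0,-0.022],
    [0,0,-0.022],
    [0,0,-0.022],
    [0,0,-0.022],
    [0,0,-0.022],
    [0,0,-0.022],
    [0.002,-0.002,-0.022],
    [0.001,-0.001,-0.018]
  ],
  "angular": [
    [0,0,0],
    [0,0,0],
    [0,0,0],
    [0,0,0],
    [0,0,0],
    [0,0,0],
    [0,0,0],
    [0,0,0]
  ],
  "hand": [0,0,0,0,0,0,0,0]
}}

```text
clock: 7.35
position: [0.5358, -0.2219, 0.3054]
ee_rot: [-0.103, 0.1, 0.99, 0.009]
contact_force: [2.9, 2.5, 14.8]
width: 0.019
gripper_force: 96.0
```

```bash
python3 - <<'E'
from h import *
s,p,r=cur(); t=p+r.apply(np.load('tg.npy')); print('tip',t.round(4),'F',np.round(s['contact_force'],1))
c=np.array([.5325,-.2175]); q=t[:2]-c; a0=np.arctan2(q[1],q[0]); R0=np.hypot(*q); print('start',R0,np.degrees(a0))
pts=[]
# ramp out over a third turn, then two turns at 38-40 mm, 24 points a turn
N=60
for k in range(N+1):
    a=a0+k*2*np.pi/24; rr=R0+(.039-R0)*min(1,k/5); pts.append(c+rr*np.array([np.cos(a),np.sin(a)]))
d=np.diff(np.array(pts),axis=0)/.5
for i in range(0,32,8): print([[round(x,4) for x in v]+[0] for v in d[i:i+8]])
E
```

```text
tip [ 0.5493 -0.228   0.0144] F [ 2.9  2.5 14.8]
start 0.019752560683215008 -31.97794914852236
[[np.float64(0.0116), np.float64(0.0071), 0], [np.float64(0.0097), np.float64(0.0119), 0], [np.float64(0.0061), np.float64(0.016), 0], [np.float64(0.0011), np.float64(0.0189), 0], [np.float64(-0.005), np.float64(0.0202), 0], [np.float64(-0.0157), np.float64(0.0129), 0], [np.float64(-0.0185), np.float64(0.0084), 0], [np.float64(-0.0201), np.float64(0.0034), 0]]
[[np.float64(-0.0203), np.float64(-0.002), 0], [np.float64(-0.0191), np.float64(-0.0071), 0], [np.float64(-0.0166), np.float64(-0.0118), 0], [np.float64(-0.0129), np.float64(-0.0157), 0], [np.float64(-0.0084), np.float64(-0.0185), 0], [np.float64(-0.0034), np.float64(-0.0201), 0], [np.float64(0.002), np.float64(-0.0203), 0], [np.float64(0.0071), np.float64(-0.0191), 0]]
[[np.float64(0.0118), np.float64(-0.0166), 0], [np.float64(0.0157), np.float64(-0.0129), 0], [np.float64(0.0185), np.float64(-0.0084), 0], [np.float64(0.0201), np.float64(-0.0034), 0], [np.float64(0.0203), np.float64(0.002), 0], [np.float64(0.0191), np.float64(0.0071), 0], [np.float64(0.0166), np.float64(0.0118), 0], [np.float64(0.0129), np.float64(0.0157), 0]]
[[np.float64(0.0084), np.float64(0.0185), 0], [np.float64(0.0034), np.float64(0.0201), 0], [np.float64(-0.002), np.float64(0.0203), 0], [np.float64(-0.0071), np.float64(0.0191), 0], [np.float64(-0.0118), np.float64(0.0166), 0], [np.float64(-0.0157), np.float64(0.0129), 0], [np.float64(-0.0185), np.float64(0.0084), 0], [np.float64(-0.0201), np.float64(0.0034), 0]]
```

Call:
{"api": "carry_out", "payload": {
  "linear": [
    [0,0,-0.0],
    [0,0,0.006],
    [0,0,0.002],
    [0,0,0]
  ],
  "angular": [
    [0,0,0],
    [0,0,0],
    [0,0,0],
    [0,0,0]
  ],
  "hand": [0,0,0,0]
}}

```text
clock: 7.68
position: [0.5353, -0.2222, 0.3104]
ee_rot: [-0.103, 0.1, 0.99, 0.009]
contact_force: [0.1, 0.2, -1.5]
width: 0.0191
gripper_force: 94.3
```

```bash
python3 st.py b
```

```text
7.6833 tcp [ 0.5353 -0.2222  0.3104] tip [ 0.5485 -0.2285  0.0193] gz [-0.203  0.038 -0.979] dir [ 0.303 -0.083 -0.948] F [ 0.1  0.2 -1.5] w 0.019067536811566484
side pred tip px [284.6 346. ]
top pred tip px [391.2 224.1]
```

View pics/s_b.png

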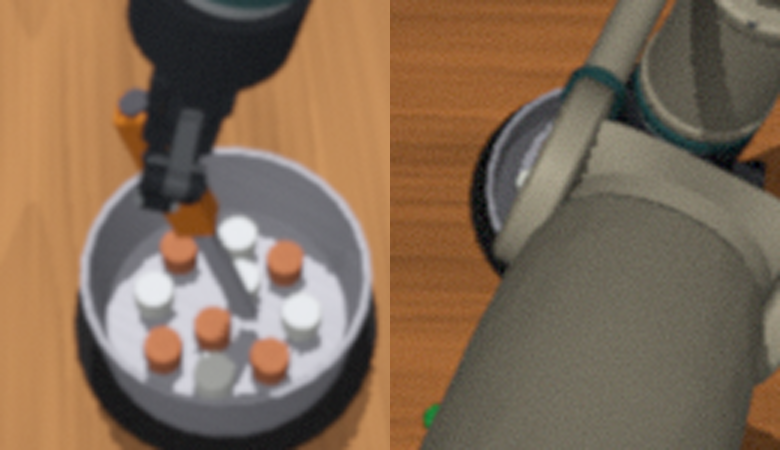

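The tip, at side (283,345), is free again. The contact was with the floor, so I'll stir about 3 mm above it.

Call:
{"api": "carry_out", "payload": {
  "linear": [
    [0.012,0.007,-0.002],
    [0.01,0.012,-0.002],
    [0.006,0.016,0],
    [0.001,0.019,0],
    [-0.005,0.02,0],
    [-0.016,0.013,0],
    [-0.0185,0.0085,0],
    [-0.02,0.0035,0]
  ],
  "angular": [
    [0,0,0],
    [0,0,0],
    [0,0,0],
    [0,0,0],
    [0,0,0],
    [0,0,0],
    [0,0,0],
    [0,0,0]
  ],
  "hand": [0,0,0,0,0,0,0,0]
}}

```text
clock: 8.45
position: [0.5191, -0.1716, 0.3083]
ee_rot: [-0.103, 0.099, 0.99, 0.009]
contact_force: [0.2, -2.9, 1.2]
width: 0.0187
gripper_force: 94.8
```

Call:
{"api": "carry_out", "payload": {
  "linear": [
    [-0.0205,-0.002,0],
    [-0.019,-0.007,0],
    [-0.0165,-0.012,0],
    [-0.013,-0.0155,0],
    [-0.0085,-0.0185,0],
    [-0.0035,-0.02,0],
    [0.002,-0.0205,0],
    [0.007,-0.019,0]
  ],
  "angular": [
    [0,0,0],
    [0,0,0],
    [0,0,0],
    [0,0,0],
    [0,0,0],
    [0,0,0],
    [0,0,0],
    [0,0,0]
  ],
  "hand": [0,0,0,0,0,0,0,0]
}}

```text
clock: 9.12
position: [0.4843, -0.2297, 0.3083]
ee_rot: [-0.103, 0.1, 0.99, 0.012]
contact_force: [5.0, 6.9, 4.1]
width: 0.0189
gripper_force: 95.3
```

Call:
{"api": "carry_out", "payload": {
  "linear": [
    [0.012,-0.0165,0],
    [0.0155,-0.013,0],
    [0.0185,-0.0085,0],
    [0.02,-0.0035,0],
    [0.0205,0.002,0],
    [0.019,0.007,0],
    [0.0165,0.012,0],
    [0.013,0.0155,0]
  ],
  "angular": [
    [0,0,0],
    [0,0,0],
    [0,0,0],
    [0,0,0],
    [0,0,0],
    [0,0,0],
    [0,0,0],
    [0,0,0]
  ],
  "hand": [0,0,0,0,0,0,0,0]
}}

```text
clock: 9.78
position: [0.5528, -0.2319, 0.3076]
ee_rot: [-0.103, 0.1, 0.99, 0.009]
contact_force: [-0.3, -0.3, -1.5]
width: 0.0187
gripper_force: 94.8
```

```bash
python3 st.py c
```

```text
9.7833 tcp [ 0.5528 -0.2319  0.3076] tip [ 0.5659 -0.2382  0.0166] gz [-0.203  0.038 -0.978] dir [ 0.303 -0.083 -0.948] F [-0.3 -0.3 -1.5] w 0.01870217663336361
side pred tip px [295.8 351.4]
top pred tip px [395.3 216.7]
```

View pics/s_c.png

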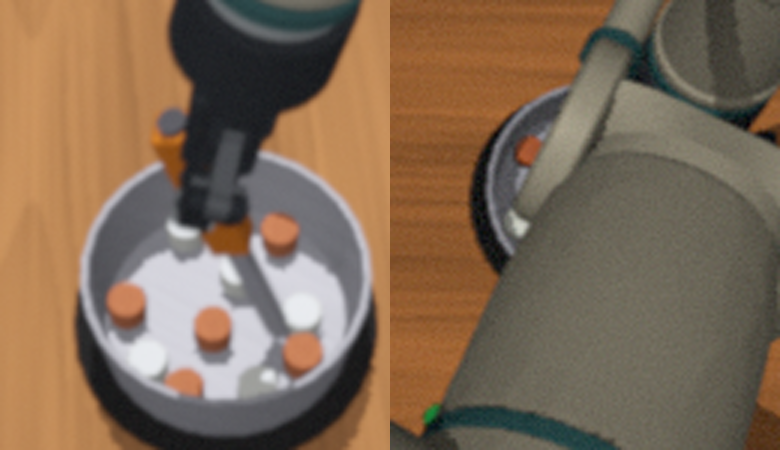

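Call:
{"api": "carry_out", "payload": {
  "linear": [
    [0.0085,0.0185,0],
    [0.0035,0.02,0],
    [-0.002,0.0205,0],
    [-0.007,0.019,0],
    [-0.012,0.0165,0],
    [-0.0155,0.013,0],
    [-0.0185,0.0085,0],
    [-0.02,0.0035,0]
  ],
  "angular": [
    [0,0,0],
    [0,0,0],
    [0,0,0],
    [0,0,0],
    [0,0,0],
    [0,0,0],
    [0,0,0],
    [0,0,0]
  ],
  "hand": [0,0,0,0,0,0,0,0]
}}

```text
clock: 10.55
position: [0.5189, -0.1717, 0.3084]
ee_rot: [-0.103, 0.099, 0.99, 0.009]
contact_force: [-0.1, -0.1, -1.0]
width: 0.0191
gripper_force: 95.0
```

Call:
{"api": "carry_out", "payload": {
  "linear": [
    [-0.0205,-0.002,0],
    [-0.019,-0.007,0],
    [-0.0165,-0.012,0],
    [-0.013,-0.0155,0],
    [-0.0085,-0.0185,0],
    [-0.0035,-0.02,0],
    [0.002,-0.0205,0],
    [0.007,-0.019,0]
  ],
  "angular": [
    [0,0,0],
    [0,0,0],
    [0,0,0],
    [0,0,0],
    [0,0,0],
    [0,0,0],
    [0,0,0],
    [0,0,0]
  ],
  "hand": [0,0,0,0,0,0,0,0]
}}

```text
clock: 11.22
position: [0.485, -0.2312, 0.3088]
ee_rot: [-0.102, 0.1, 0.99, 0.009]
contact_force: [1.4, 0.8, 0.7]
width: 0.0187
gripper_force: 95.0
```

Call:
{"api": "carry_out", "payload": {
  "linear": [
    [0.012,-0.0165,0],
    [0.0155,-0.013,0],
    [0.0185,-0.0085,0],
    [0.02,-0.0035,0],
    [0.0205,0.002,0],
    [0.019,0.007,0],
    [0.0165,0.012,0],
    [0.013,0.0155,0]
  ],
  "angular": [
    [0,0,0],
    [0,0,0],
    [0,0,0],
    [0,0,0],
    [0,0,0],
    [0,0,0],
    [0,0,0],
    [0,0,0]
  ],
  "hand": [0,0,0,0,0,0,0,0]
}}

```text
clock: 11.88
position: [0.5528, -0.2316, 0.3079]
ee_rot: [-0.103, 0.099, 0.99, 0.009]
contact_force: [0.2, -0.5, -0.7]
width: 0.019
gripper_force: 95.0
```

Call:
{"api": "carry_out", "payload": {
  "linear": [
    [0.0085,0.0185,0],
    [0.0035,0.02,0],
    [-0.002,0.0205,0],
    [-0.007,0.019,0],
    [-0.015,0,0],
    [-0.015,-0.01,0],
    [-0.01,-0.015,0],
    [0,0,0]
  ],
  "angular": [
    [0,0,0],
    [0,0,0],
    [0,0,0],
    [0,0,0],
    [0,0,0],
    [0,0,0],
    [0,0,0],
    [0,0,0]
  ],
  "hand": [0,0,0,0,0,0,0,0]
}}

```text
clock: 12.55
position: [0.5316, -0.2075, 0.3086]
ee_rot: [-0.103, 0.1, 0.99, 0.008]
contact_force: [-0.3, -0.2, -0.1]
width: 0.019
gripper_force: 95.0
```

Call:
{"api": "carry_out", "payload": {
  "linear": [
    [0,0,0.01],
    [0,0,0.02],
    [0,0,0.03],
    [0,0,0.03],
    [0,0,0.03],
    [0,0,0.03],
    [0,0,0.03],
    [0,0,0]
  ],
  "angular": [
    [0,0,0],
    [0,0,0],
    [0,0,0],
    [0,0,0],
    [0,0,0],
    [0,0,0],
    [0,0,0],
    [0,0,0]
  ],
  "hand": [0,0,0,0,0,0,0,0]
}}

```text
clock: 13.22
position: [0.5339, -0.2063, 0.4022]
ee_rot: [-0.1, 0.1, 0.99, 0.008]
contact_force: [1.0, 0.2, -0.6]
width: 0.0191
gripper_force: 95.0
```

```bash
python3 st.py d
```

```text
13.2167 tcp [ 0.5339 -0.2063  0.4022] tip [ 0.549  -0.2135  0.1113] gz [-0.196  0.035 -0.98 ] dir [ 0.309 -0.086 -0.946] F [ 1.   0.2 -0.6] w 0.01906087415549702
side pred tip px [284.8 307.3]
top pred tip px [392.2 215.1]
```

View pics/s_d.png

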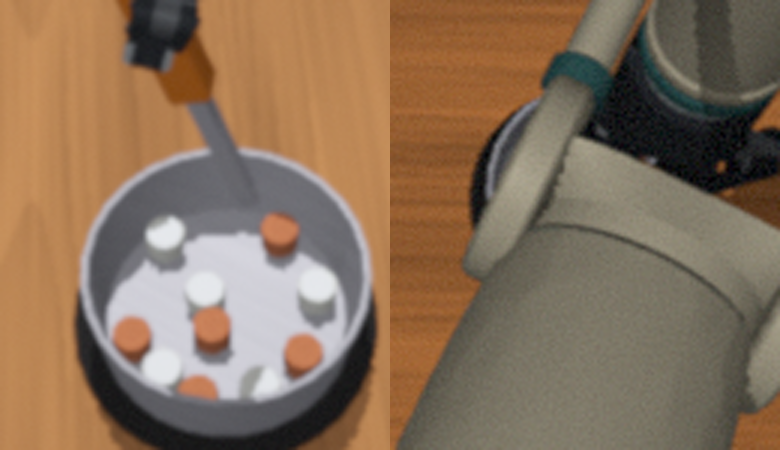

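```bash
python3 - <<'E'
from h import *
f=lambda u:onz('side',(200+u[0]/3,240+u[1]/3),.022)[:2]*1000
c=np.array([532.5,-217.5])
A=[('t',180,250),('w',238,232),('t',285,260),('w',153,290),('w',240,280),('w',303,312),('t',213,325),('t',163,348),('t',270,357),('w',213,372)]
B=[('w',165,235),('t',280,232),('w',205,293),('w',318,288),('t',212,326),('t',303,350),('w',262,385),('t',198,388),('w',160,368),('t',131,335)]
for col in'tw':
  for a in A:
    if a[0]==col:
      p=f(a[1:]);print(col,(p-c).round(),'nearest moves',sorted([round(float(np.linalg.norm(f(b[1:])-p))) for b in B if b[0]==col])[:2])
  print('now',[ (f(b[1:])-c).round().tolist() for b in B if b[0]==col])
E
```

```text
t [-22.  33.] nearest moves [50, 58]
t [37. 22.] nearest moves [18, 55]
t [ -7. -15.] nearest moves [1, 37]
t [-34. -26.] nearest moves [19, 29]
t [ 22. -36.] nearest moves [18, 36]
now [[36.0, 40.0], [-7.0, -15.0], [40.0, -34.0], [-17.0, -50.0], [-51.0, -17.0]]
w [12. 42.] nearest moves [41, 43]
w [-38.   9.] nearest moves [29, 35]
w [10. 11.] nearest moves [21, 43]
w [ 43. -11.] nearest moves [17, 48]
w [ -9. -42.] nearest moves [27, 28]
now [[-29.0, 44.0], [-10.0, 5.0], [53.0, 3.0], [16.0, -52.0], [-37.0, -37.0]]
```

All eight ring stones have shifted by 17 mm or more, on every side, and all ten are still in the bowl. Now I'll lift and level the scraper.

Call:
{"api": "carry_out", "payload": {
  "linear": [
    [0,0,0.04],
    [0,0,0.04],
    [-0.01,0,0.04],
    [-0.01,0,0.02],
    [-0.01,0,0.02],
    [-0.01,0.005,0.02],
    [-0.01,0.005,0.02],
    [-0.01,0.005,0.01]
  ],
  "angular": [
    [0,0,0],
    [0,0,0],
    [-0.155,-0.76,0],
    [-0.155,-0.76,0],
    [-0.155,-0.76,0],
    [-0.155,-0.76,0],
    [-0.155,-0.76,0],
    [-0.155,-0.76,0]
  ],
  "hand": [0,0,0,0,0,0,0,0]
}}

```text
clock: 13.98
position: [0.5029, -0.1982, 0.5033]
ee_rot: [0.083, 0.1, 0.991, -0.01]
contact_force: [-0.4, 0.2, -1.0]
width: 0.019
gripper_force: 95.1
```

Call:
{"api": "carry_out", "payload": {
  "linear": [
    [-0.01,0.005,0.01],
    [-0.01,0.005,0.01],
    [-0.01,0.005,0],
    [-0.01,0.005,0],
    [-0.01,0.005,0],
    [-0.01,0.005,0],
    [-0.01,0.005,0],
    [-0.01,0.005,0]
  ],
  "angular": [
    [-0.155,-0.76,0],
    [-0.155,-0.76,0],
    [-0.155,-0.76,0],
    [-0.155,-0.76,0],
    [-0.155,-0.76,0],
    [-0.155,-0.76,0],
    [-0.155,-0.76,0],
    [-0.155,-0.76,0]
  ],
  "hand": [0,0,0,0,0,0,0,0]
}}

```text
clock: 14.65
position: [0.4624, -0.1779, 0.5116]
ee_rot: [0.323, 0.096, 0.941, -0.034]
contact_force: [-0.7, 0.7, -0.9]
width: 0.019
gripper_force: 95.1
```

```bash
python3 - <<'E'
from h import *
s,p,r=cur(); tg=np.load('tg.npy'); d=r.apply(tg-[0,0,.155]);print(p.round(4),np.round(s['qpos'],3),'tip',(p+r.apply(tg)).round(3),'elev',np.degrees(np.arcsin(d[2]/np.linalg.norm(d))))
E
```

```text
[ 0.4624 -0.1779  0.5116] [-0.601 -0.062  1.734  0.314  0.872 -2.098] tip [ 0.688 -0.227  0.334] elev -21.94978093782834
```

Call:
{"api": "carry_out", "payload": {
  "linear": [
    [0,0,0],
    [0,0,0],
    [0,0,0],
    [0,0,0],
    [0,0,0],
    [0,0,0],
    [0,0,0],
    [0,0,0]
  ],
  "angular": [
    [-0.16,-0.78,0],
    [-0.16,-0.78,0],
    [-0.16,-0.78,0],
    [-0.16,-0.78,0],
    [-0.16,-0.78,0],
    [-0.16,-0.78,0],
    [0,0,0],
    [0,0,0]
  ],
  "hand": [0,0,0,0,0,0,0,0]
}}

```text
clock: 15.32
position: [0.4627, -0.178, 0.5115]
ee_rot: [0.494, 0.088, 0.864, -0.051]
contact_force: [-0.4, -0.1, 0.3]
width: 0.0188
gripper_force: 94.9
```

```bash
cat > lv.py <<'E'
from h import *
s,p,r=cur(); tg=np.load('tg.npy'); d=r.apply(tg-[0,0,.155]);d/=np.linalg.norm(d);t=p+r.apply(tg);g=p+r.apply([0,0,.155])
print(p.round(4),np.round(s['qpos'],3),'tip',t.round(3),'elev',np.degrees(np.arcsin(d[2])),'w',s['width'],'qd',np.abs(s['qd']).max())
c=[]
for n in('side','top'):
    im=manip.get_image(n); u=proj(n,t-.05*d);x=int(np.clip(u[0]-65,0,430));y=int(np.clip(u[1]-75,0,270));print(n,'origin',x,y,'tip',proj(n,t).round(1),'shoulder',proj(n,t-.095*d).round(1))
    c.append(cv2.resize(im[y:y+150,x:x+130],None,fx=3,fy=3,interpolation=2))
cv2.imwrite('pics/lv.png',np.hstack(c)[:,:,::-1])
E
python3 lv.py
```

```text
[ 0.4627 -0.178   0.5115] [-0.657 -0.11   1.91   0.87   0.516 -2.613] tip [ 0.737 -0.237  0.432] elev -0.27543993478385764 w 0.018750191307347258 qd 0.02949592793691502
side origin 352 70 tip [464.7 149.5] shoulder [376.  141.2]
top origin 375 4 tip [446.8  49.6] shoulder [434.7 107.3]
```

View pics/lv.png

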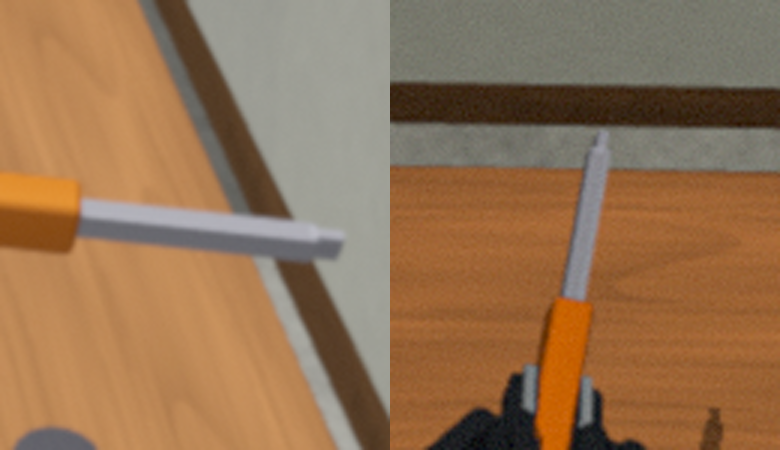

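```bash
python3 - <<'E'
from h import *
t,e=tri((466,151.8),(446,48)); s,f=tri((378,143.3),(435.7,103.7)); d=t-s; print(t.round(4),e,s.round(4),f,np.linalg.norm(d),'elev',np.degrees(np.arctan2(d[2],np.hypot(d[0],d[1]))))
# long-line estimate: plane intersection
N=[]
for n,a,b in(('side',(466,151.8),(378,143.3)),('top',(446,48),(435.7,103.7))):
    v=np.cross(ray(n,a)[1],ray(n,b)[1]);N.append(v/np.linalg.norm(v))
l=np.cross(*N);print(np.degrees(np.arcsin(l[2]/np.linalg.norm(l))))
E
```

```text
[ 0.7401 -0.2371  0.4289] 0.0018579262219349216 [ 0.648  -0.2182  0.4317] 0.003929434208970158 0.09414631010138422 elev -1.7263842158225322
1.3272172484149214
```

Call:
{"api": "carry_out", "payload": {
  "linear": [
    [0,0,0],
    [0,0,0],
    [0,0,0],
    [0,0,0],
    [0,0,0],
    [0,0,0]
  ],
  "angular": [
    [0,0,0],
    [0,0,0],
    [0,0,0],
    [0,0,0],
    [0,0,0],
    [0,0,0]
  ],
  "hand": [0,0,0,0,0,0]
}}

```text
clock: 15.92
position: [0.4632, -0.1783, 0.5133]
ee_rot: [0.496, 0.088, 0.863, -0.052]
contact_force: [-0.7, -0.3, -1.4]
width: 0.0187
gripper_force: 94.9
```

```bash
python3 -c "
from rig import manip
print(manip.sign_off())"
```

```text
the job is handed in; nothing more can be done
None
```

The job is handed in at about 16 s: I drew the orange scraper and stirred the stones (each of the eight outer ones moved about 17 mm or more, all ten still in the bowl), and it is held still, level to about 2° and about 43 cm above the bench; I did not re-image the blue scraper, jar or block at the end.

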